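Put the honey jar back in its bay

TASK

The honey jar (yellow lid) has been knocked over on the counter: stand it up on the counter, let go of it, then take it again and set it down gently in the bay of the wooden display that has the yellow tag. If the red-lidded jam jar is standing in that bay, first move it gently to the bay with the red tag; in the end every jar stands upright on the floor of the bay whose tag matches its lid. Leave the green jar, the card holder and the mug where they are, and do not drop a jar or tip over the jam jar.

Things in the scene. Friction and masses are not known exactly. Their poses are not given: they have to be found in the camera images.
- honey_jar: Yellow-lidded amber glass jar, about 0.28 kg: square body 50 x 50 mm, 68 tall; round lid 42 mm wide, 70 to 88 mm above the underside. Origin: centre of its underside; z up through the lid; x, y square to its sides. It starts lying on a flat side, clear of other things, its lid pointing to the robot's left (+y), give or take 35 degrees.
- jam_jar: Red-lidded dark red glass jar, about 0.28 kg: square body 50 x 50 mm, 68 tall; round lid 42 mm wide, 70 to 88 mm above the underside. Origin: centre of its underside; z up through the lid; x, y square to its sides. It starts upright in the display, either in the bay with the red tag (right) or in the one with the yellow tag (wrong). The other of these two bays is empty.
- green_jar: Green-lidded glass jar, about 0.28 kg: square body 50 x 50 mm, 68 tall; round lid 42 mm wide, 70 to 88 mm above the underside. Origin: centre of its underside; z up through the lid; x, y square to its sides. It stands upright in the bay with the green tag and must stay there.
- tray: Wooden display fixed to the counter, origin under its centre, 78 x 222 mm; x points away from the robot (within 20 degrees). Three bays at y = -72, 0, 72 mm, 66 x 66 mm inside, floor 8 mm up. 6 mm walls: 24 mm tall at x = +-36 mm, dividers 30, ends 60. Jars stand 22 mm apart: finger room only on their -x and +x sides. A flat cork pad lies in the bay empty at the start.
- tag_yellow: Yellow plaque, 50 mm wide, sloping outwards low on the outside of the display's +x wall (41 to 70 mm from the bay's centre, highest point below 30 mm above the counter); it marks the bay behind it. Fixed. This frame's origin is the centre of that bay's floor (8 mm above the counter), not the plaque itself; axes parallel to the tray's.
- tag_red: Red plaque, 50 mm wide, sloping outwards low on the outside of the display's +x wall (41 to 70 mm from the bay's centre, highest point below 30 mm above the counter); it marks the bay behind it. Fixed. This frame's origin is the centre of that bay's floor (8 mm above the counter), not the plaque itself; axes parallel to the tray's.
- tag_green: Green plaque, 50 mm wide, sloping outwards low on the outside of the display's +x wall (41 to 70 mm from the bay's centre, highest point below 30 mm above the counter); it marks the bay behind it. Fixed. This frame's origin is the centre of that bay's floor (8 mm above the counter), not the plaque itself; axes parallel to the tray's.
- card_holder: Bystander: dark steel card holder with a stack of white cards, 100 x 75 x 91 mm, origin at the centre of its underside. Loose.
- mug: Bystander: blue mug, 80 mm wide and 90 mm tall with a handle on its y side, origin at the centre of its underside. Loose.

How it is judged:
By the outcome, as a careful person would: the job done as asked, in the order asked, and still so for the second after the job is handed in, with the robot touching nothing.
It also fails if it takes over 69 s, if anything falls off the work surface, if the arm or the gripper's body presses on something with over 40 N, if the wrist force passes 120 N, or if a joint passes its speed limit or range.

ROBOT

A 7-joint arm with a two-finger parallel gripper is mounted at the origin on the work surface. World frame = base frame: x ahead of the robot, y to its left, z up, the work surface at z = 0. Lengths are in m, angles in rad, forces in N, time in s.
With the tool pointing down it reaches from about 0.4 to 0.85 m from the base axis. Payload 10.4 kg.
Tool frame: the origin (TCP) lies between the finger pads; the fingertips stand 14 mm ahead of it and the grasp point (between the pads) lies 5 mm behind it; x points along the fingers, z is the direction in which the jaws open and shut, and the axes are right-handed (so a half turn about x gives the same grasp; the last joint's range is limited). The gripper opens to 87 mm and grips with 3 to 60 N. Pads are 19 mm wide; open, the fingers measure 117 mm over their backs; the gripper's body (75 mm by 190 mm) begins 51 mm behind the grasp point.
Start: joints at [1.221, 0.332, -0.065, 1.46, 0.022, 1.35, -0.088], TCP at [0.201, -0.592, 0.237] pointing down, gripper open.
Joint ranges: [-2.6, 2.6], [-0.5, 2.12], [-1.47, 1.34], [0.16, 2.42], [-1.27, 4.41], [0.06, 2.06], [-2.6, 2.6]. Speed limits (rad/s): [2.22, 2.22, 2.79, 2.79, 3.14, 3.14, 3.14].

INTERFACE

Orientations are given as a unit quaternion [x, y, z, w].
In Python, from bench import observe, imaging, order gives the robot as it stands.
- The arm moves only by the shell command python3 -m creep 'ROWS' [FORCE]. ROWS is JSON, a list of rows, each a list of 5 numbers: the gripper's target within -1 to 1 (shut at 1, half-way at 0, fully open at -1), then the shift along the tool's x, y, z in cm, then the turn about the tool's x in degrees. A call has 1 to 10 rows; each row shifts and turns the commanded pose from where the row before left it, along the tool's axes as they then stand; what a row does not reach is not made up. A row lasts 1/12 s, in which the tool goes at most 41.7 mm and 7.16 degrees, less where a joint would pass 70% of its speed; a pose out of reach is approached as far as the arm can. A call is refused whole if a number of a shift passes 4.17 or a number of a turn 7.16, either way. A call with a gripper value outside its range is refused whole. The fingers move at their own pace and stop on an object; FORCE is the grip in N (left out, the last holds). Time passes only in rows, so rows that do not move let the fingers close. It gives the time, the measured TCP pose, the force and the opening at its end, in the units of the state.
- observe(): the state, without advancing time (a new reading comes with each control period).
- imaging.snapshot(name): name is "side" or "top"; returns a dict with "image" (420x560x3 uint8, red, green, blue), "camera_matrix" (3x3 intrinsics, pixels), "dist_coeffs" ([k1, k2, p1, p2, k3] as OpenCV has them; the pictures are not rectified), "R" (3x3) and "t" (3): a world point X has camera coordinates R X + t. Camera axes: x right, y down, z forward; pixel columns grow to the right and rows downward; lengths in m; the calibration is good to about 2 mm. A picture is of the moment at which its call begins. There is no depth.
- order.job_done(): hands the job in, once; it reports no verdict.
The state is a dict: "time_s": time; "joint_positions": joint angles; "joint_velocities": joint speeds; "effort": joint torques, N m; "position": TCP position; "ee_rot": TCP orientation; "ft_force": force on the tool from outside, world axes, zero at the start; "moment": the same for the moment, N m; "gripper_width": finger opening in m.
Only numpy, scipy, OpenCV 4.12 (cv2) and the standard library are available. Lean on these libraries where they do the work, as an engineer would, in place of code of your own. Each camera call takes 0.05 s, during which the arm holds its last target.

## Working session

There is one attempt and no reset: what is moved stays moved. The work goes in short steps, Python scripts to look and compute and a shell command to move; the robot and the scene stay as the last step left them, time stands still between calls to the robot, and variables do not carry over. Pictures are saved under pics/ and viewed, and the job is handed in when it is done.

```bash
ls; mkdir -p pics
python3 - <<'E'
from bench import observe, imaging, order
import cv2,pickle
print(observe())
for n in("side","top"):
    s=imaging.snapshot(n); cv2.imwrite(f"pics/{n}0.png",s["image"][:,:,::-1]); pickle.dump(s,open(f"{n}0.pkl","wb"))
    print(n,s["camera_matrix"],s["dist_coeffs"],s["R"],s["t"])
E
```

```text
pics
{'time_s': 0.0, 'joint_positions': array([ 1.22138168,  0.33290012, -0.06468283,  1.46093313,  0.02156852,
        1.34986699, -0.08849848]), 'joint_velocities': array([-0.00133887, -0.00039659, -0.00097093, -0.00145642, -0.00025358,
       -0.00050529, -0.00078435]), 'effort': array([-7.03319656e-04, -6.23255467e+01,  2.42198654e-02, -3.89899850e+01,
       -6.14009122e-02,  3.97601305e-02,  1.61142129e-04]), 'position': array([ 0.20052482, -0.59158364,  0.23574012]), 'ee_rot': array([ 0.41227906,  0.57509357, -0.41171882,  0.57426559]), 'ft_force': array([-1.24320366, -0.53333718,  0.67141118]), 'moment': array([-0.04053282,  0.01280866,  0.01575881]), 'gripper_width': 0.08680664428225435}
side [[501.50959358   0.         273.58638048]
 [  0.         501.50959358 201.56402057]
 [  0.           0.           1.        ]] [-0.12615782  0.          0.          0.          0.        ] [[ 0.99913237 -0.04137522 -0.00475284]
 [-0.02972881 -0.6286221  -0.77714249]
 [ 0.0291667   0.77660952 -0.62930673]] [-0.59651343  0.04387471  0.88930215]
top [[543.62807987   0.         278.24698841]
 [  0.         543.62807987 214.05251962]
 [  0.           0.           1.        ]] [-0.04378527  0.          0.          0.          0.        ] [[-0.00828473 -0.99993813  0.0074226 ]
 [-0.98230209  0.00674915 -0.1871819 ]
 [ 0.18712022 -0.00884198 -0.98229723]] [-8.47623720e-05  5.90131295e-01  8.94879060e-01]
```

View pics/side0.png

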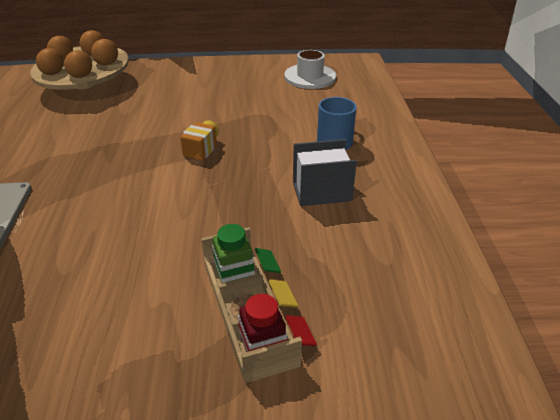

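View pics/top0.png

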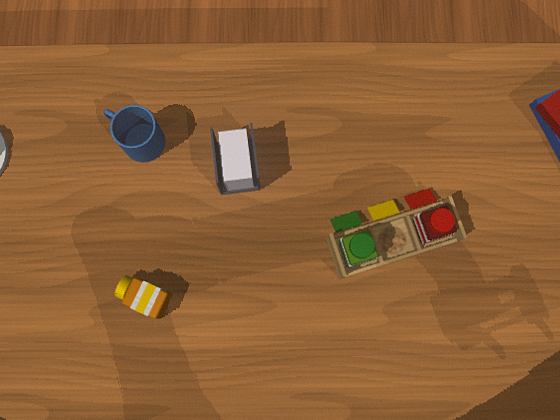

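The jam jar is already in the red bay, because the red tag is at top (421,199) and the jar in front of it at (437,222). The yellow bay (397,238) is empty and has the cork pad. The honey jar is lying at (143,296) with its lid to the upper left. I'll zoom in to measure.

Run:
```python
import cv2
a=cv2.imread("pics/top0.png"); b=cv2.imread("pics/side0.png")
def crop(im,x,y,w,h,f,n):
    cv2.imwrite(n,cv2.resize(im[y:y+h,x:x+w],None,fx=f,fy=f,interpolation=cv2.INTER_CUBIC))
crop(a,320,180,160,110,5,"pics/c_tray_top.png")
crop(a,100,260,90,70,8,"pics/c_honey_top.png")
crop(b,190,215,140,170,3.5,"pics/c_tray_side.png")
crop(b,165,105,80,70,8,"pics/c_honey_side.png")
```

```text
(no output)
```

View pics/c_tray_top.png

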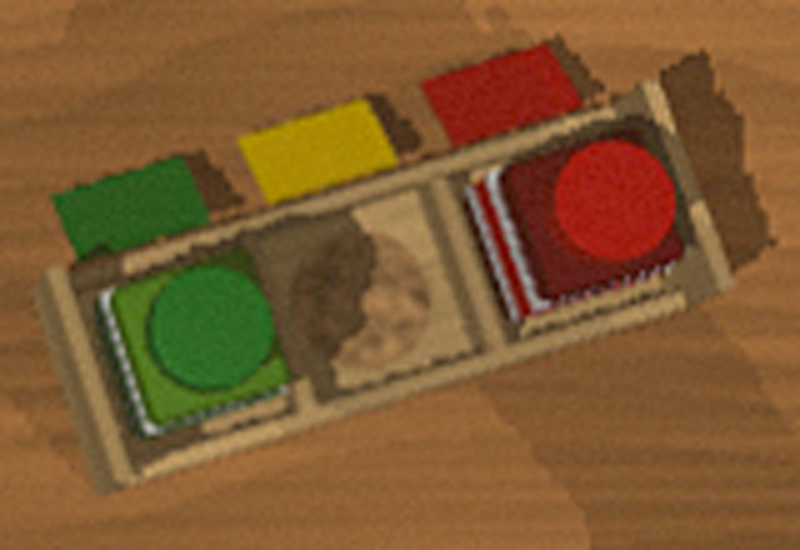

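View pics/c_honey_top.png

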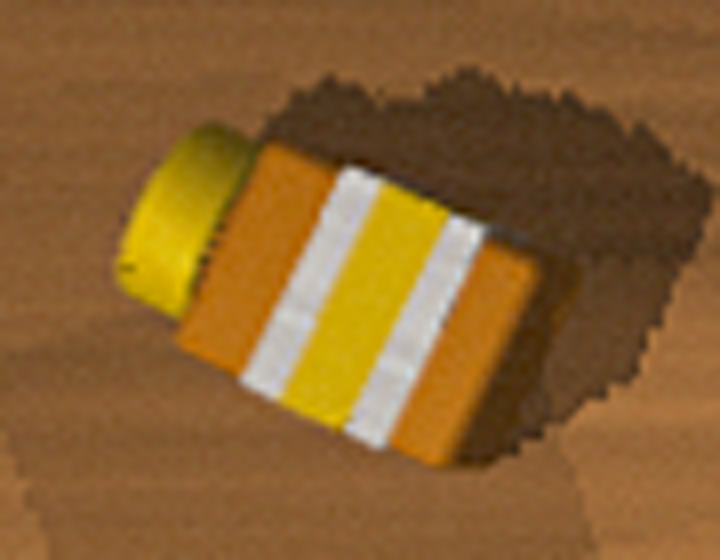

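View pics/c_tray_side.png

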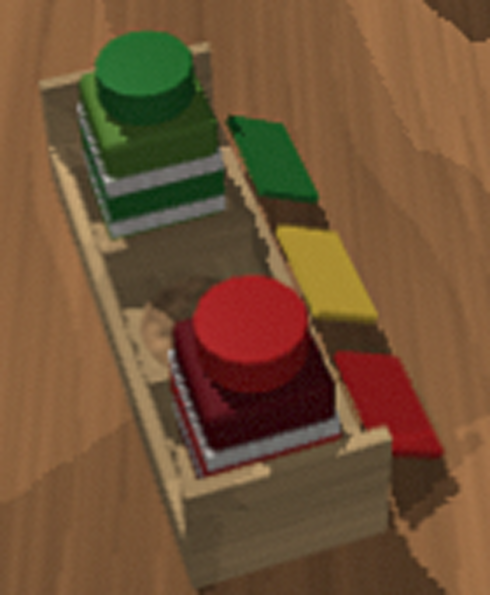

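View pics/c_honey_side.png

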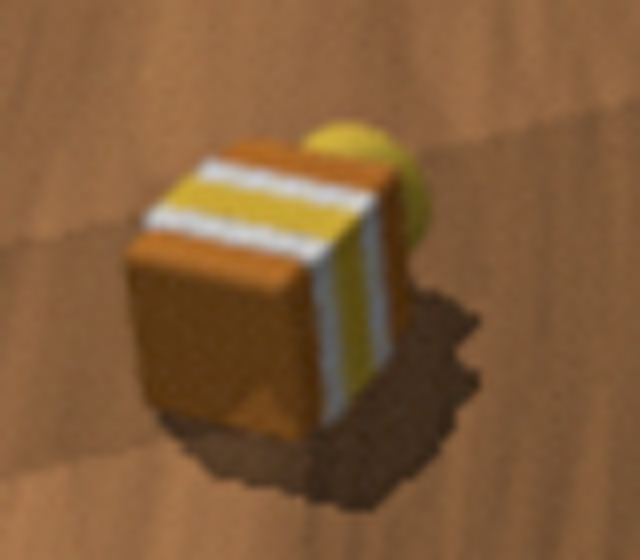

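```bash
cat > h.py <<'E'
import numpy as np,cv2,pickle
from scipy.optimize import least_squares
def proj(s,X):
    r,_=cv2.Rodrigues(np.array(s["R"])); 
    return cv2.projectPoints(np.asarray(X,float).reshape(-1,1,3),r,np.array(s["t"]),np.array(s["camera_matrix"]),np.array(s["dist_coeffs"]))[0].reshape(-1,2)
def ray(s,uv,z):
    n=cv2.undistortPoints(np.array(uv,float).reshape(-1,1,2),np.array(s["camera_matrix"]),np.array(s["dist_coeffs"])).reshape(-1,2)
    R=np.array(s["R"]);t=np.array(s["t"]);C=-R.T@t
    d=np.c_[n,np.ones(len(n))]@R
    return C+d*((z-C[2])/d[:,2])[:,None]
def cp(p,x,y,f): p=np.array(p,float); return (p+.5)/f-.5+[x,y]
def T(p,X): 
    c,s=np.cos(p[2]),np.sin(p[2]);X=np.asarray(X,float)
    return np.c_[p[0]+c*X[:,0]-s*X[:,1],p[1]+s*X[:,0]+c*X[:,1],X[:,2]]
def fit(obs,p0):
    f=lambda p:np.concatenate([(proj(s,T(p,X))-uv).ravel() for s,X,uv in obs])
    r=least_squares(f,p0,loss='soft_l1'); return r.x,r.fun.reshape(-1,2)
E
cat > m.py <<'E'
from h import *
top=pickle.load(open("top0.pkl","rb"));side=pickle.load(open("side0.pkl","rb"))
# honey frame: x along axis from bottom to lid, y lateral
# image left = +y ; lid to left/up
mm=1e-3
ht=(top,np.array([[68,-25,50],[68,25,50],[0,-25,50],[0,25,50]])*mm,cp([[268,140],[178,340],[540,262],[445,465]],100,260,8))
hs=(side,np.array([[0,25,50],[0,-25,50],[68,-25,50],[0,25,0],[0,-25,0]])*mm,cp([[130,250],[308,270],[398,182],[152,408],[298,438]],165,105,8))
p,r=fit([ht,hs],[0.45,0.2,1.2]); print("honey",p,np.degrees(p[2]));print(r.round(1))
pt,_=fit([ht],[0.45,0.2,1.2]);ps,_=fit([hs],[0.45,0.2,1.2]);print(pt,ps)
tt=(top,np.array([[39,111,60],[-39,111,60],[39,-111,60],[-39,-111,60]])*mm,cp([[52,272],[118,485],[660,82],[735,287]],320,180,5))
ts=(side,np.array([[39,111,60],[-39,111,60],[39,-111,60],[-39,-111,60],[39,-111,0],[-39,-111,0]])*mm,cp([[212,45],[42,85],[390,432],[188,495],[388,525],[195,588]],190,215,3.5))
q,r=fit([tt,ts],[0.5,-0.2,0.2]);print("tray",q,np.degrees(q[2]));print(r.round(1))
print(fit([tt],q)[0],fit([ts],q)[0])
def draw(s,segs,im,x,y,f,col=(255,0,255)):
    for a,b in segs:
        u=(proj(s,np.array([a,b]))-[x,y]+.5)*f-.5
        cv2.line(im,*[tuple(int(v) for v in k.round()) for k in u],col,1)
def box(p,x0,x1,y0,y1,z0,z1):
    c=T(p,np.array([[x,y,z] for z in(z0,z1) for x,y in((x0,y0),(x1,y0),(x1,y1),(x0,y1))])*mm)
    return [(c[i],c[j]) for i,j in((0,1),(1,2),(2,3),(3,0),(4,5),(5,6),(6,7),(7,4),(0,4),(1,5),(2,6),(3,7))]
for s,n,cr in((top,"top",((320,180,160,110,5),(100,260,90,70,8))),(side,"side",((190,215,140,170,3.5),(165,105,80,70,8)))):
    for (x,y,w,h,f),k in zip(cr,"th"):
        im=np.ascontiguousarray(cv2.resize(s["image"][y:y+h,x:x+w,::-1],None,fx=f,fy=f))
        if k=="t":
            sg=box(q,-39,39,-111,111,0,60)+box(q,-33,33,-33,33,8,24)+box(q,-39,-33,-105,105,0,24)+box(q,33,39,-105,105,0,24)
        else: sg=box(p,0,68,-25,25,0,50)+box(p,70,88,-21,21,4,46)
        draw(s,sg,im,x,y,f); cv2.imwrite(f"pics/ov_{n}_{k}.png",im)
E
python3 m.py; python3 -c "
import cv2,numpy as np
i=[cv2.imread(f'pics/ov_{n}_h.png') for n in('top','side')];h=560
cv2.imwrite('pics/ov_h.png',cv2.resize(np.hstack([x[:560,:640] for x in i]),None,fx=.6,fy=.6))"
```

```text
honey [0.43471922 0.19552693 1.15782987] 66.33876512901477
[[-0.6 -1.5]
 [-2.1  0.4]
 [ 1.  -1. ]
 [ 0.4  0.8]
 [-1.  -0.3]
 [-1.9  1.7]
 [ 1.8 -3.2]
 [-1.   0.1]
 [ 1.6  1. ]]
[0.43382579 0.19537894 1.1452952 ] [0.43644531 0.19693578 1.24254881]
tray [ 0.55056058 -0.21435656  0.29653477] 16.99019072836541
[[ 1.7 -1.1]
 [ 3.  -0.6]
 [-0.9 -0.4]
 [-0.   0.4]
 [-0.6  0.4]
 [-0.1  0.2]
 [ 0.7  0. ]
 [-0.5 -0.5]
 [-0.2 -0.3]
 [-0.4 -1.2]]
[ 0.5497801  -0.21271265  0.29774648] [ 0.5508921  -0.2147413   0.29533555]
```

View pics/ov_top_t.png

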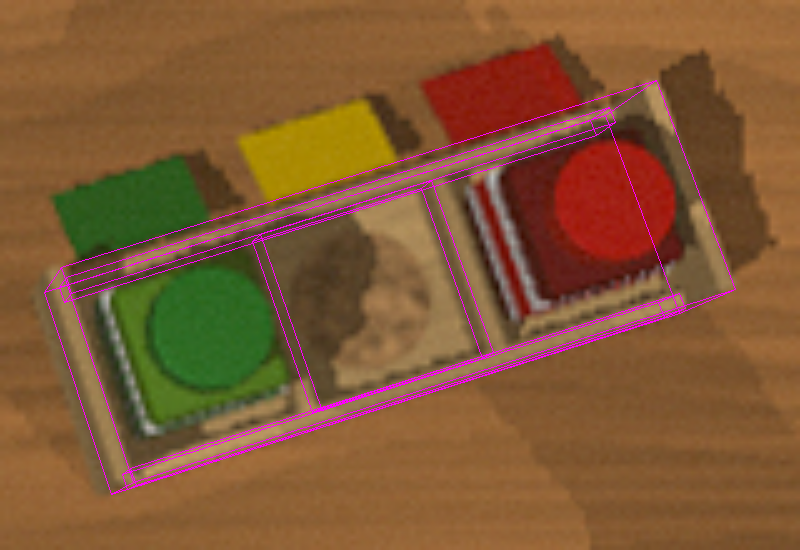

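View pics/ov_side_t.png

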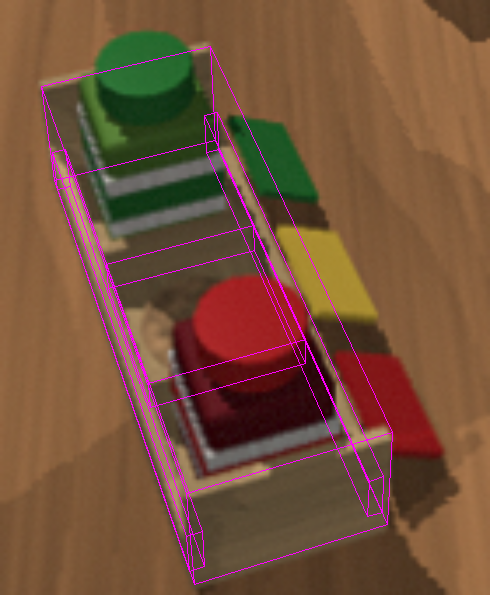

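View pics/ov_h.png

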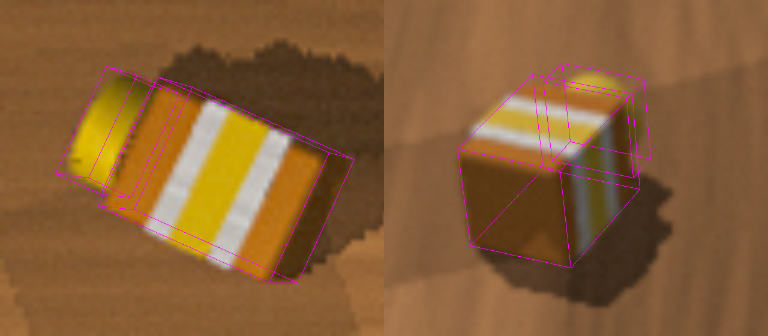

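Run:
```python
from h import *
top=pickle.load(open("top0.pkl","rb"));side=pickle.load(open("side0.pkl","rb"))
def show(s,prs,x,y,f):
    for a,b,z in prs:
        P=ray(s,cp([a,b],x,y,f),z)[:,:2];d=P[1]-P[0];print(P.round(4).tolist(),np.degrees(np.arctan2(d[1],d[0])).round(1),(np.hypot(*d)*1000).round(1))
print("top lateral");show(top,[((345,165),(242,382),.05),((485,232),(382,447),.05),((380,182),(283,397),.05),((450,212),(345,430),.05),((540,262),(445,465),.05)],100,260,8)
print("top axial");show(top,[((485,232),(345,165),.05),((382,447),(242,382),.05),((540,262),(268,140),.05),((445,465),(178,340),.05)],100,260,8)
print("side lateral");show(side,[((145,218),(308,262),.05),((205,160),(375,195),.05),((130,252),(305,275),.05)],165,105,8)
print("side axial");show(side,[((148,218),(208,160),.05),((315,262),(375,195),.05)],165,105,8)
# lid segment in top: yellow blob at left
im=cv2.cvtColor(top["image"],cv2.COLOR_RGB2HSV)[260:330,100:190]
m=((im[...,0]>23)&(im[...,0]<35)&(im[...,1]>190)).astype(np.uint8)
n,l,st,c=cv2.connectedComponentsWithStats(m);print(st,c+[100,260])
```

```text
top lateral
[[0.4769, 0.2298], [0.4308, 0.2502]] 156.1 50.4
[[0.4624, 0.1991], [0.417, 0.2198]] 155.5 49.9
[[0.4732, 0.2221], [0.4276, 0.2413]] 157.1 49.5
[[0.4667, 0.2068], [0.4206, 0.2278]] 155.5 50.7
[[0.4559, 0.1871], [0.4132, 0.2062]] 155.9 46.8
top axial
[[0.4624, 0.1991], [0.4769, 0.2298]] 64.7 33.9
[[0.417, 0.2198], [0.4308, 0.2502]] 65.6 33.4
[[0.4559, 0.1871], [0.4823, 0.2466]] 66.1 65.1
[[0.4132, 0.2062], [0.4397, 0.2643]] 65.4 63.9
side lateral
[[0.4163, 0.2202], [0.4607, 0.1957]] -28.8 50.7
[[0.4293, 0.2493], [0.476, 0.2282]] -24.2 51.2
[[0.4141, 0.2034], [0.4604, 0.1894]] -16.8 48.3
side axial
[[0.4171, 0.2201], [0.4302, 0.2492]] 65.8 31.9
[[0.4625, 0.1956], [0.476, 0.2282]] 67.5 35.3
[[   0    0   90   70 5859]
 [  15   16   17   23  190]
 [  36   23   20   30  251]] [[145.19320703 294.59873699]
 [122.02105263 287.34736842]
 [145.33466135 297.60956175]]
```

```bash
cat >> h.py <<'E'
from scipy.spatial.transform import Rotation as Ro
def go(target=None,jaw=None,st=None,yawrange=True):
    """target TCP world xyz (m), jaw = desired world direction angle(deg) of tool z; prints shift in present tool axes (cm), turn (deg)"""
    from bench import observe
    st=st or observe(); R=Ro.from_quat(st["ee_rot"]).as_matrix()
    print("t",round(st["time_s"],2),"pos",st["position"].round(4),"x",R[:,0].round(3),"y",R[:,1].round(3),"z",R[:,2].round(3),"F",st["ft_force"].round(2),"M",st["moment"].round(2),"w",round(st["gripper_width"]*1000,1),"q",st["joint_positions"].round(2))
    if jaw is not None:
        cur=np.degrees(np.arctan2(R[1,2],R[0,2])); d=(jaw-cur+90)%180-90
        print("turn about x:",round(-d,1),"or",round(-d+(180 if d>0 else -180),1))
    if target is not None:
        d=np.array(target)-st["position"]; print("shift cm (tool axes):",(R.T@d*100).round(2),"world mm",(d*1000).round(1))
E
python3 - <<'E'
from h import *
top=pickle.load(open("top0.pkl","rb"))
print(ray(top,[[122.0,287.3]],.035))
go([.4661,.2679,.130],155.7)
E
```

```text
[[0.46570674 0.2692307  0.035     ]]
t 0.1 pos [ 0.2005 -0.5916  0.2359] x [-0.     0.001 -1.   ] y [ 0.947  0.321 -0.   ] z [ 0.321 -0.947 -0.001] F [ 0.04 -0.18 -0.13] M [ 0.04 -0.    0.03] w 87.0 q [ 1.22  0.33 -0.06  1.46  0.02  1.35 -0.09]
turn about x: -47.0 or 133.0
shift cm (tool axes): [ 10.67  52.74 -72.86] world mm [ 265.6  859.5 -105.9]
```

```bash
python3 -m creep '[[-1,0,2.5,-1.5,0],[-1,0,3.5,-2.0,0],[-1,0,3.5,-2.0,0],[-1,0,3.5,-2.0,0],[-1,0,3.5,-2.0,0],[-1,0,3.5,-2.0,0],[-1,0,3.5,-2.0,0],[-1,0,3.5,-2.0,0],[-1,0,3.5,-2.0,0],[-1,0,3.5,-2.0,0]]'
python3 -c "
from h import *
go([.4661,.2679,.130],155.7)"
```

```text
time_s: 0.93
position: [0.4608, -0.2964, 0.2365]
ee_rot: [0.412, 0.575, -0.412, 0.575]
ft_force: [0.9, -0.9, 0.6]
gripper_width: 0.0869
t 0.93 pos [ 0.4608 -0.2964  0.2365] x [-0. -0. -1.] y [ 0.947  0.321 -0.   ] z [ 0.321 -0.947  0.   ] F [ 0.86 -0.89  0.63] M [-0.01 -0.1   0.02] w 86.9 q [ 0.78  0.18 -0.33  1.65  0.06  1.32 -0.8 ]
turn about x: -47.0 or 133.0
shift cm (tool axes): [ 10.64  18.61 -53.28] world mm [   5.3  564.3 -106.5]
```

```bash
python3 -m creep '[[-1,0,1.3,-3.8,0],[-1,0,1.3,-3.8,0],[-1,0,1.3,-3.8,0],[-1,0,1.3,-3.8,0],[-1,0,1.3,-3.8,0],[-1,0,1.3,-3.8,0],[-1,0,1.3,-3.8,0],[-1,0,1.3,-3.8,0],[-1,0,1.3,-3.8,0],[-1,0,1.3,-3.8,0]]' 6
python3 -m creep '[[-1,0,0,0,-6.5],[-1,0,0,0,-6.5],[-1,0,0,0,-6.5],[-1,0,0,0,-6.5],[-1,0,0,0,-6.5],[-1,0,0,0,-6.5],[-1,0,0,0,-6.5],[-1,0,0,0,-1.5],[-1,0,0,0,0]]'
python3 -c "
from h import *
go([.4661,.2679,.130],155.7)"
```

```text
time_s: 1.77
position: [0.4606, 0.1053, 0.2365]
ee_rot: [0.412, 0.574, -0.412, 0.575]
ft_force: [0.6, -0.4, 0.1]
gripper_width: 0.0869
time_s: 2.52
position: [0.461, 0.1034, 0.2363]
ee_rot: [0.148, 0.692, -0.148, 0.691]
ft_force: [-0.0, -0.0, 0.6]
gripper_width: 0.0869
t 2.52 pos [0.461  0.1034 0.2363] x [-0.001 -0.    -1.   ] y [ 0.41   0.912 -0.   ] z [ 0.912 -0.41  -0.   ] F [-0.03 -0.04  0.59] M [ 0.04 -0.03  0.01] w 86.9 q [ 0.4   0.04 -0.73  1.81  0.03  1.3  -0.75]
turn about x: 0.1 or -179.9
shift cm (tool axes): [10.62 15.22 -6.27] world mm [   5.1  164.5 -106.3]
```

```bash
python3 -m creep '[[-1,1,3,-1.2,0],[-1,1,3,-1.2,0],[-1,1.5,3,-1.2,0],[-1,1.5,3,-1.2,0],[-1,2,2,-1,0],[-1,2,1.2,-0.5,0],[-1,1,0,0,0],[-1,0.6,0,0,0],[-1,0,0,0,0],[-1,0,0,0,0]]' 6
python3 - <<'E'
from h import *
from bench import imaging
go([.4661,.2679,.032],155.7)
s=imaging.snapshot("side");cv2.imwrite("pics/s1.png",cv2.resize(s["image"][70:210,120:300,::-1],None,fx=4,fy=4))
E
```

```text
time_s: 3.35
position: [0.4669, 0.2668, 0.131]
ee_rot: [0.149, 0.691, -0.15, 0.691]
ft_force: [0.3, -0.6, 0.7]
gripper_width: 0.0873
t 3.35 pos [0.4669 0.2668 0.131 ] x [ 0.    -0.001 -1.   ] y [ 0.413  0.911 -0.   ] z [ 0.911 -0.413  0.001] F [ 0.28 -0.63  0.68] M [-0.03 -0.04  0.01] w 87.3 q [ 0.1   0.34 -0.82  1.79  0.27  1.13 -1.23]
turn about x: -0.1 or 179.9
shift cm (tool axes): [ 9.9   0.07 -0.12] world mm [ -0.8   1.1 -99. ]
```

View pics/s1.png

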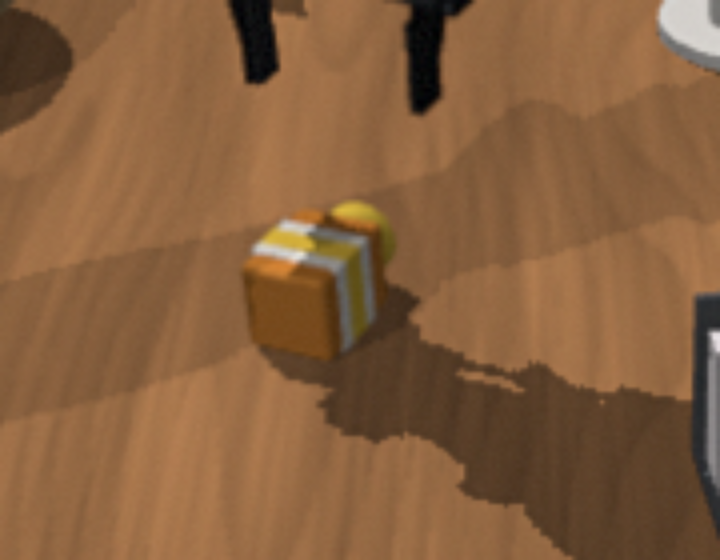

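Picture: the fingers are straight above the lid, and the jar hasn't moved. I'll descend and pinch the lid lightly.

```bash
python3 -m creep '[[-1,2,0.1,-0.1,0],[-1,2,0,0,0],[-1,2,0,0,0],[-1,2,0,0,0],[-1,1.5,0,0,0],[-1,0.4,0,0,0],[-1,0,0,0,0],[-1,0,0,0,0]]' 6
python3 -m creep '[[0.1,0,0,0,0],[0.1,0,0,0,0],[0.1,0,0,0,0],[1,0,0,0,0],[1,0,0,0,0],[1,0,0,0,0],[1,0,0,0,0],[1,0,0,0,0]]' 6
python3 - <<'E'
from h import *
from bench import imaging
go([.4661,.2679,.032],155.7)
for n in("side","top"):
    s=imaging.snapshot(n)
    c=s["image"][70:210,120:300] if n=="side" else s["image"][220:360,60:240]
    cv2.imwrite(f"pics/g1{n}.png",cv2.resize(c[:,:,::-1],None,fx=4,fy=4))
E
```

```text
time_s: 4.07
position: [0.4666, 0.2693, 0.0328]
ee_rot: [0.149, 0.691, -0.149, 0.692]
ft_force: [0.6, 0.3, 0.3]
gripper_width: 0.0871
time_s: 4.73
position: [0.4658, 0.2693, 0.0315]
ee_rot: [0.149, 0.691, -0.149, 0.691]
ft_force: [0.2, 0.4, -1.0]
gripper_width: 0.0418
t 4.73 pos [0.4658 0.2693 0.0315] x [ 0. -0. -1.] y [ 0.411  0.912 -0.   ] z [ 0.912 -0.411  0.   ] F [ 0.19  0.4  -0.96] M [-0.12 -0.11  0.01] w 41.8 q [ 0.03  0.47 -0.76  1.86  0.39  0.96 -1.33]
turn about x: 0.0 or -180.0
shift cm (tool axes): [-0.05 -0.11  0.09] world mm [ 0.3 -1.4  0.5]
```

View pics/g1side.png

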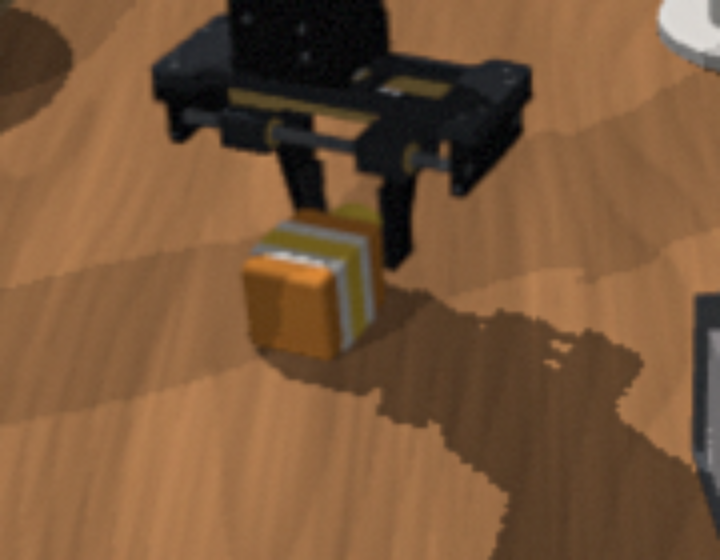

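View pics/g1top.png

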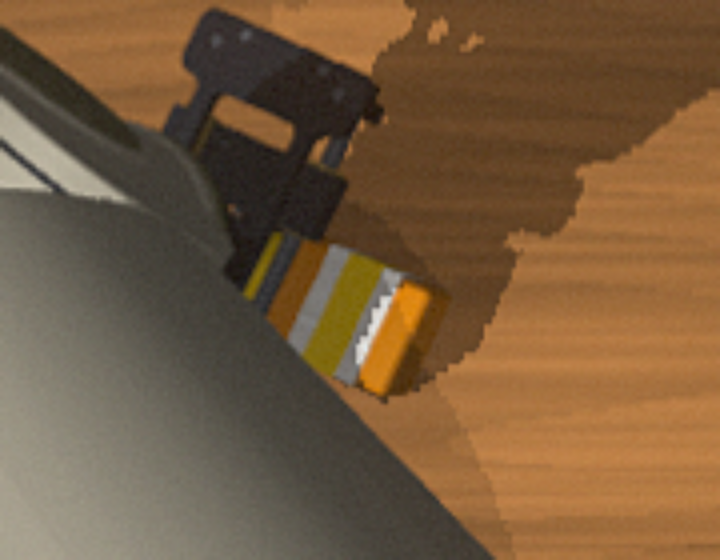

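```bash
python3 -m creep '[[1,-0.7,-0.25,0,0],[1,-0.65,-0.3,0,0],[1,-0.6,-0.4,0,0],[1,-0.6,-0.4,0,0],[1,-0.55,-0.5,0,0],[1,-0.5,-0.5,0,0],[1,0,0,0,0]]' 6
python3 - <<'E'
from h import *
from bench import imaging
go()
for n in("side",):
    s=imaging.snapshot(n)
    c=s["image"][70:210,120:300] if n=="side" else s["image"][220:360,60:240]
    cv2.imwrite(f"pics/g2{n}.png",cv2.resize(c[:,:,::-1],None,fx=4,fy=4))
E
```

```text
time_s: 5.42
position: [0.4564, 0.247, 0.0687]
ee_rot: [0.149, 0.691, -0.149, 0.692]
ft_force: [-0.4, 1.0, 0.2]
gripper_width: 0.0418
t 5.42 pos [0.4564 0.247  0.0687] x [ 0.001 -0.    -1.   ] y [0.412 0.911 0.   ] z [ 0.911 -0.412  0.001] F [-0.44  1.04  0.22] M [ 0.3  -0.01 -0.07] w 41.8 q [ 0.11  0.38 -0.79  1.89  0.32  1.   -1.25]
```

View pics/g2side.png

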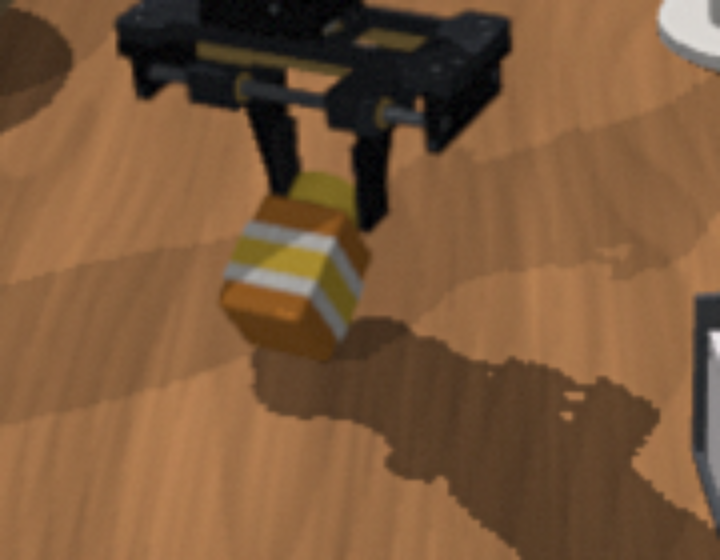

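The jar is pivoting around its bottom edge and is now tilted about 30°+. I'll continue the arc.

```bash
python3 -m creep '[[1,-0.5,-0.6,0,0],[1,-0.45,-0.6,0,0],[1,-0.4,-0.6,0,0],[1,-0.35,-0.65,0,0],[1,-0.25,-0.7,0,0],[1,-0.2,-0.7,0,0],[1,-0.15,-0.7,0,0],[1,-0.05,-0.7,0,0],[1,0,0,0,0]]' 6
python3 - <<'E'
from h import *
from bench import imaging
go()
for n in("side",):
    s=imaging.snapshot(n)
    c=s["image"][70:210,120:300] if n=="side" else s["image"][220:360,60:240]
    cv2.imwrite(f"pics/g3{n}.png",cv2.resize(c[:,:,::-1],None,fx=4,fy=4))
E
```

```text
time_s: 6.22
position: [0.4342, 0.1986, 0.0912]
ee_rot: [0.149, 0.691, -0.149, 0.691]
ft_force: [-1.2, 1.0, 1.2]
gripper_width: 0.0414
t 6.22 pos [0.4342 0.1986 0.0912] x [ 0.    -0.001 -1.   ] y [ 0.412  0.911 -0.001] z [ 0.911 -0.412  0.   ] F [-1.19  0.96  1.21] M [ 0.1   0.32 -0.02] w 41.4 q [ 0.23  0.25 -0.82  1.97  0.21  1.01 -1.12]
```

View pics/g3side.png

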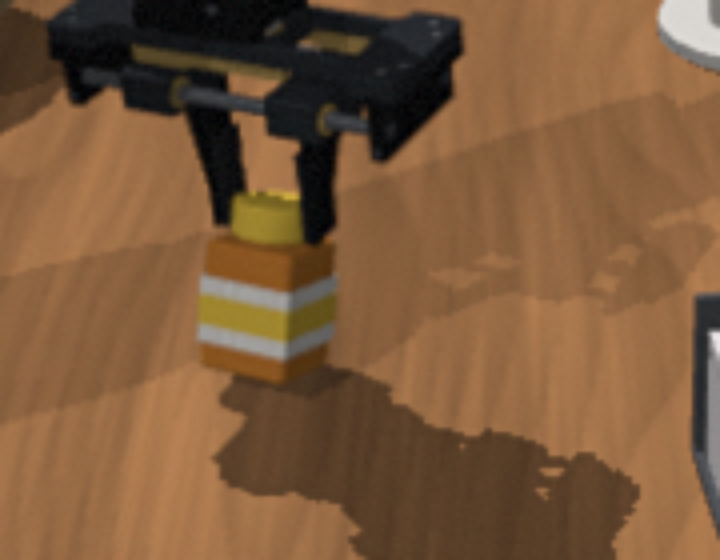

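```bash
python3 -m creep '[[1,0.1,0,0,0],[1,0.1,0,0,0],[1,0.1,0,0,0],[1,0,0,0,0]]' 6
python3 -m creep '[[1,0.1,0,0,0],[1,0,0,0,0],[1,0,0,0,0]]' 6
python3 - <<'E'
from h import *
from bench import imaging
go()
for n in("side",):
    s=imaging.snapshot(n)
    c=s["image"][70:210,120:300] if n=="side" else s["image"][220:360,60:240]
    cv2.imwrite(f"pics/g4{n}.png",cv2.resize(c[:,:,::-1],None,fx=4,fy=4))
E
```

```text
time_s: 6.6
position: [0.4354, 0.2012, 0.0888]
ee_rot: [0.149, 0.691, -0.148, 0.692]
ft_force: [-0.7, 0.9, 7.4]
gripper_width: 0.0419
time_s: 6.85
position: [0.4355, 0.2013, 0.088]
ee_rot: [0.149, 0.691, -0.148, 0.692]
ft_force: [-1.8, -0.0, 9.1]
gripper_width: 0.0416
t 6.85 pos [0.4355 0.2013 0.088 ] x [ 0.002  0.001 -1.   ] y [0.41  0.912 0.002] z [ 0.912 -0.41   0.001] F [-1.75 -0.02  9.13] M [0.05 0.25 0.02] w 41.6 q [ 0.23  0.26 -0.82  1.97  0.22  1.   -1.12]
```

View pics/g4side.png

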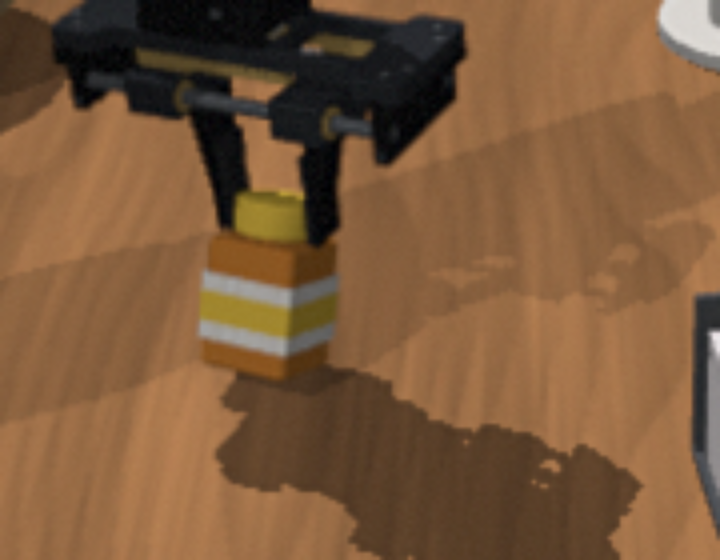

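Contact is firm and the jar looks upright. I'll ease off, release, lift and look.

```bash
python3 -m creep '[[1,-0.1,0,0,0],[-0.05,0,0,0,0],[-0.15,0,0,0,0],[-0.5,0,0,0,0],[-1,0,0,0,0],[-1,0,0,0,0],[-1,-2,0,0,0],[-1,-3,0,0,0],[-1,-3,0,0,0],[-1,-3,0,0,0]]' 6
python3 - <<'E'
from h import *
from bench import imaging
go()
for n in("side","top"):
    s=imaging.snapshot(n);pickle.dump(s,open(f"{n}5.pkl","wb"))
    c=s["image"][70:210,120:300] if n=="side" else s["image"][220:360,60:240]
    cv2.imwrite(f"pics/g5{n}.png",cv2.resize(c[:,:,::-1],None,fx=4,fy=4))
E
```

```text
time_s: 7.73
position: [0.4341, 0.2001, 0.1992]
ee_rot: [0.148, 0.692, -0.149, 0.691]
ft_force: [1.1, -0.1, 0.2]
gripper_width: 0.0846
t 7.73 pos [0.4341 0.2001 0.1992] x [-0.001 -0.    -1.   ] y [ 0.411  0.912 -0.   ] z [ 0.912 -0.411 -0.   ] F [ 1.11 -0.15  0.2 ] M [ 0.   -0.14 -0.02] w 84.6 q [ 0.29  0.1  -0.85  1.85  0.08  1.23 -1.01]
```

View pics/g5side.png

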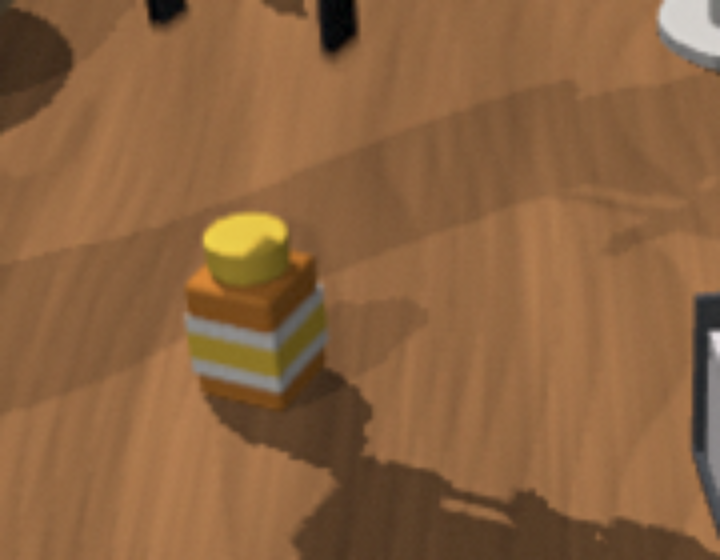

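View pics/g5top.png

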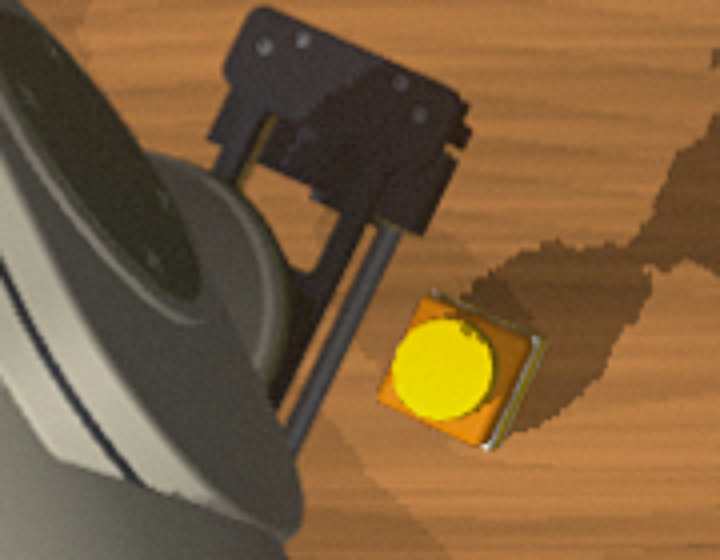

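It stands, but it seems to have shifted toward −y as it settled. I'll wait briefly and remeasure.

```bash
python3 -m creep '[[-1,0,0,0,0],[-1,0,0,0,0],[-1,0,0,0,0]]'
python3 - <<'E'
from h import *
from bench import imaging
go()
S={}
for n in("side","top"):
    s=S[n]=imaging.snapshot(n);pickle.dump(s,open(f"{n}6.pkl","wb"))
    x,y,w,h=(155,110,60,70) if n=="side" else (145,280,60,60)
    cv2.imwrite(f"pics/g6{n}.png",cv2.resize(s["image"][y:y+h,x:x+w,::-1],None,fx=8,fy=8,interpolation=cv2.INTER_CUBIC))
    hs=cv2.cvtColor(s["image"],cv2.COLOR_RGB2HSV)[y:y+h,x:x+w]
    m=((hs[...,0]>23)&(hs[...,0]<35)&(hs[...,1]>190)&(hs[...,2]>150)).astype(np.uint8)
    k,l,st,c=cv2.connectedComponentsWithStats(m)
    for i in range(1,k):
        if st[i,4]>30: print(n,st[i],c[i]+[x,y],ray(s,[c[i]+[x,y]],.088).round(4))
E
```

```text
time_s: 8.08
position: [0.434, 0.1997, 0.1969]
ee_rot: [0.148, 0.692, -0.149, 0.691]
ft_force: [-1.0, -0.1, -0.6]
gripper_width: 0.0872
t 8.08 pos [0.434  0.1997 0.1969] x [-0.002 -0.001 -1.   ] y [ 0.411  0.912 -0.001] z [ 0.912 -0.411 -0.001] F [-0.98 -0.08 -0.57] M [-0.05 -0.12 -0.02] w 87.2 q [ 0.29  0.1  -0.85  1.85  0.08  1.22 -1.01]
top [ 13  20  25  25 476] [169.9012605 312.1302521] [[0.422  0.1742 0.088 ]]
```

View pics/g6side.png

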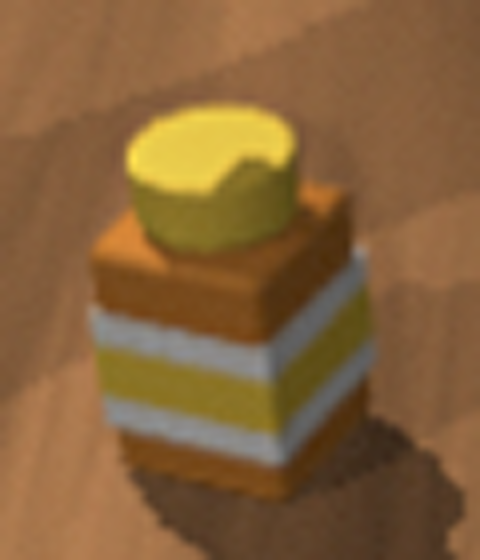

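View pics/g6top.png

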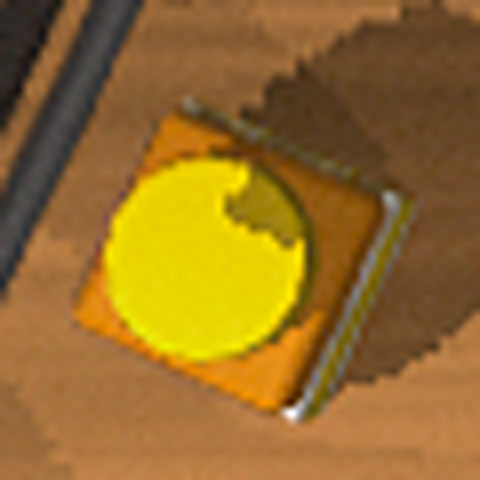

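Run:
```python
from h import *
top=pickle.load(open("top6.pkl","rb"));side=pickle.load(open("side6.pkl","rb"))
print("lid",ray(top,cp([[208,258]],145,280,8),.088).round(4),ray(side,cp([[212,150]],155,110,8),.088).round(4))
C=ray(top,cp([[75,318],[285,415],[388,192],[178,108]],145,280,8),.068);print(C.round(4),C.mean(0))
for i in range(4):
    d=(C[(i+1)%4]-C[i])[:2];print(np.degrees(np.arctan2(d[1],d[0])).round(1)%90,np.hypot(*d).round(4))
C=ray(side,cp([[93,258],[270,340],[352,190]],155,110,8),.068);print(C.round(4),(C[0]+C[2])/2)
for i in range(2):
    d=(C[i+1]-C[i])[:2];print(np.degrees(np.arctan2(d[1],d[0])).round(1)%90,np.hypot(*d).round(4))
```

```text
lid [[0.4225 0.1731 0.088 ]] [[0.4226 0.1699 0.088 ]]
[[0.4105 0.2044 0.068 ]
 [0.3904 0.1601 0.068 ]
 [0.4361 0.1395 0.068 ]
 [0.4538 0.184  0.068 ]] [0.4227295  0.17197912 0.068     ]
65.6 0.0486
65.8 0.0501
68.3 0.0479
64.9 0.0479
[[0.3926 0.1539 0.068 ]
 [0.4399 0.1146 0.068 ]
 [0.4542 0.1821 0.068 ]] [0.42340186 0.16799713 0.068     ]
50.3 0.0615
78.1 0.0691
```

```bash
python3 -c "
from h import *
go([.4226,.172,.042],155.8)"
```

```text
t 8.18 pos [0.434  0.1998 0.197 ] x [-0.002 -0.    -1.   ] y [ 0.411  0.912 -0.001] z [ 0.912 -0.411 -0.001] F [1.16 1.02 0.03] M [ 0.01 -0.05 -0.03] w 86.9 q [ 0.29  0.1  -0.85  1.85  0.08  1.22 -1.01]
turn about x: -0.1 or 179.9
shift cm (tool axes): [15.51 -2.99  0.12] world mm [ -11.4  -27.8 -155. ]
```

```bash
python3 -m creep '[[-1,0,-1.5,0.1,0],[-1,0,-1.5,0,0],[-1,2,0,0,0],[-1,3,0,0,0],[-1,3,0,0,0],[-1,2,0,0,0],[-1,0,0,0,0],[-1,0,0,0,0]]'
python3 - <<'E'
from h import *
from bench import imaging
go([.4226,.172,.042],155.8)
s=imaging.snapshot("side");cv2.imwrite("pics/g7.png",cv2.resize(s["image"][70:210,120:300,::-1],None,fx=4,fy=4))
E
```

```text
time_s: 8.85
position: [0.4222, 0.1723, 0.0974]
ee_rot: [0.148, 0.692, -0.149, 0.69]
ft_force: [1.0, 0.0, 0.4]
gripper_width: 0.0869
t 8.85 pos [0.4222 0.1723 0.0974] x [-0.003  0.    -1.   ] y [ 0.411  0.912 -0.001] z [ 0.912 -0.411 -0.003] F [0.99 0.05 0.4 ] M [-0.02 -0.1   0.01] w 86.9 q [ 0.3   0.18 -0.83  2.01  0.16  1.01 -1.03]
turn about x: -0.0 or 180.0
shift cm (tool axes): [ 5.54 -0.01  0.06] world mm [  0.4  -0.3 -55.4]
```

View pics/g7.png

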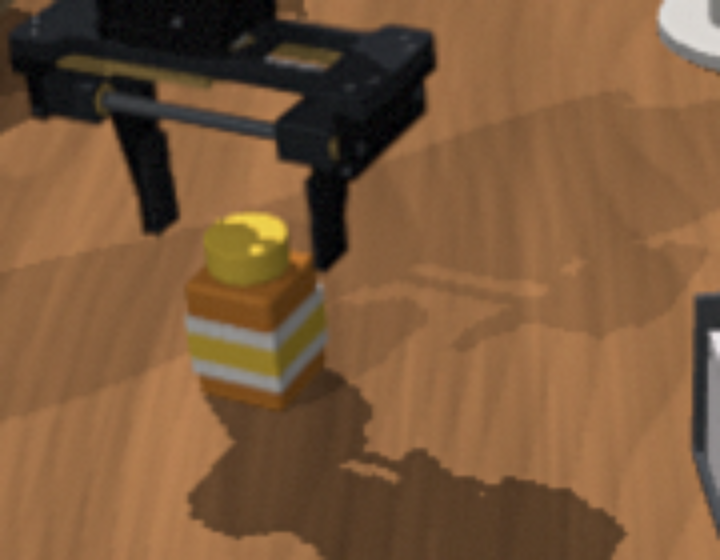

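The fingers straddle the upright jar. I'll go down, grip the body and lift.

```bash
python3 -m creep '[[-1,1.5,0,0,0],[-1,2,0,0,0],[-1,1.4,0,0,0],[-1,0.6,0,0,0],[-1,0,0,0,0],[-0.4,0,0,0,0],[-0.3,0,0,0,0],[1,0,0,0,0],[1,0,0,0,0],[1,0,0,0,0]]' 20
python3 -m creep '[[1,0,0,0,0],[1,0,0,0,0],[1,0,0,0,0]]' 20
python3 -c "
from h import *
go([.4226,.172,.042],155.8)"
```

```text
time_s: 9.73
position: [0.4234, 0.1723, 0.0435]
ee_rot: [0.149, 0.691, -0.149, 0.692]
ft_force: [-0.1, -0.1, -0.6]
gripper_width: 0.0615
time_s: 9.98
position: [0.423, 0.1723, 0.0431]
ee_rot: [0.149, 0.691, -0.149, 0.691]
ft_force: [-0.9, -0.7, 3.4]
gripper_width: 0.0496
t 9.98 pos [0.423  0.1723 0.0431] x [-0. -0. -1.] y [ 0.411  0.912 -0.   ] z [ 0.912 -0.411 -0.   ] F [-0.94 -0.72  3.37] M [-0.08  0.3  -0.03] w 49.6 q [ 0.25  0.28 -0.8   2.06  0.26  0.9  -1.11]
turn about x: -0.1 or 179.9
shift cm (tool axes): [ 0.11 -0.04 -0.03] world mm [-0.4 -0.3 -1.1]
```

```bash
python3 -m creep '[[1,-0.3,0,0,0],[1,-0.7,0,0,0],[1,-1.5,0,0,0],[1,-2,0,0,0],[1,-2.5,0,0,0],[1,-2.5,0,0,0],[1,-2,0,0,0],[1,-1.5,0,0,0],[1,-1,0,0,0],[1,0,0,0,0]]' 20
python3 -c "
from h import *
go([.5506,-.2144,.18],17)"
```

```text
time_s: 10.82
position: [0.4239, 0.1727, 0.185]
ee_rot: [0.149, 0.69, -0.148, 0.692]
ft_force: [0.2, -0.3, -3.0]
gripper_width: 0.0498
t 10.82 pos [0.4239 0.1727 0.185 ] x [ 0.003  0.    -1.   ] y [0.411 0.912 0.001] z [ 0.912 -0.411  0.003] F [ 0.17 -0.32 -2.96] M [ 0.01 -0.11 -0.  ] w 49.8 q [ 0.35  0.05 -0.85  1.92  0.04  1.19 -0.93]
turn about x: -41.3 or 138.7
shift cm (tool axes): [  0.53 -30.08  27.46] world mm [ 126.7 -387.1   -5. ]
```

```bash
python3 -m creep '[[1,0,-1,1,0],[1,0,-1.9,1.7,0],[1,0,-1.9,1.7,0],[1,0,-1.9,1.7,0],[1,0,-1.9,1.7,0],[1,0,-1.9,1.7,0],[1,0,-1.9,1.7,0],[1,0,-1.9,1.7,0],[1,0,-1.9,1.7,0],[1,0,-1.9,1.7,0]]'
python3 -m creep '[[1,0,-1.9,1.7,0],[1,0,-1.9,1.7,0],[1,0,-1.9,1.7,0],[1,0,-1.9,1.7,0],[1,0,-1.9,1.7,0],[1,0,-1.5,1.4,0],[1,0,-0.8,0.7,0],[1,0,0,0,0],[1,0,0,0,0]]'
python3 -c "
from h import *
go([.5506,-.2144,.18],17)"
```

```text
time_s: 11.65
position: [0.4968, -0.0609, 0.1817]
ee_rot: [0.149, 0.692, -0.149, 0.691]
ft_force: [0.4, -0.2, -2.3]
gripper_width: 0.0498
time_s: 12.4
position: [0.545, -0.2101, 0.182]
ee_rot: [0.149, 0.692, -0.148, 0.691]
ft_force: [-0.2, -0.2, -2.6]
gripper_width: 0.0498
t 12.4 pos [ 0.545  -0.2101  0.182 ] x [-0.001  0.001 -1.   ] y [0.411 0.912 0.001] z [ 0.912 -0.411 -0.002] F [-0.25 -0.23 -2.62] M [ 0.07 -0.08 -0.01] w 49.8 q [ 0.71  0.32 -0.51  1.62  0.16  1.24 -0.25]
turn about x: -41.3 or 138.7
shift cm (tool axes): [ 0.2  -0.16  0.69] world mm [ 5.6 -4.3 -2. ]
```

```bash
python3 -m creep '[[1,0,0,0,-3],[1,0,0,0,-6],[1,0,0,0,-6],[1,0,0,0,-6],[1,0,0,0,-6],[1,0,0,0,-6],[1,0,0,0,-5],[1,0,0,0,-3.3],[1,0,0,0,0],[1,0,0,0,0]]'
python3 - <<'E'
from h import *
from bench import imaging
go([.5506,-.2144,.18],17)
for n in("side","top"):
    s=imaging.snapshot(n);pickle.dump(s,open(f"{n}8.pkl","wb"))
    c=s["image"][190:400,150:350] if n=="side" else s["image"][150:310,280:500]
    cv2.imwrite(f"pics/g8{n}.png",cv2.resize(c[:,:,::-1],None,fx=2.8,fy=2.8))
E
```

```text
time_s: 13.23
position: [0.5453, -0.2095, 0.183]
ee_rot: [-0.104, 0.699, 0.105, 0.699]
ft_force: [-0.4, -0.4, -2.0]
gripper_width: 0.0499
t 13.23 pos [ 0.5453 -0.2095  0.183 ] x [-0.  0. -1.] y [-0.292  0.956  0.   ] z [ 0.956  0.292 -0.   ] F [-0.45 -0.35 -1.96] M [-0.03 -0.16  0.03] w 49.9 q [ 0.79  0.34 -0.62  1.62  0.21  1.25  0.44]
turn about x: 0.0 or -180.0
shift cm (tool axes): [ 0.3  -0.63  0.36] world mm [ 5.3 -4.9 -3. ]
```

View pics/g8side.png

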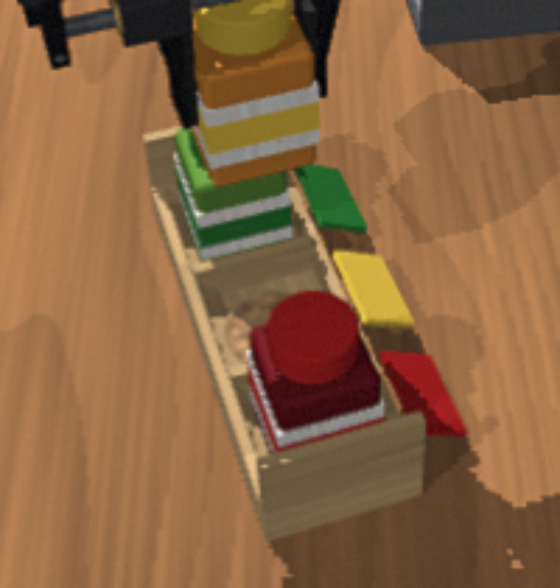

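View pics/g8top.png

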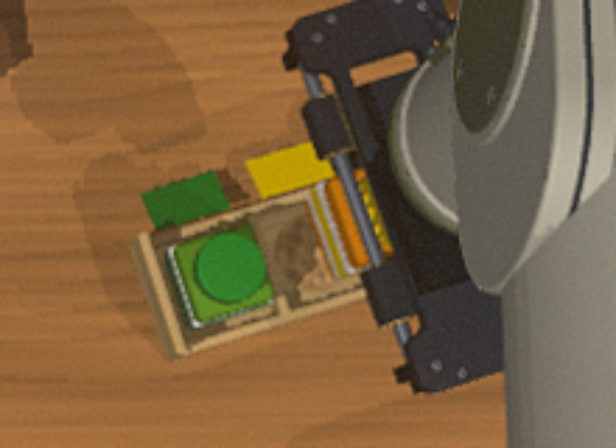

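Run:
```python
from h import *
def ov(s,name,p,zb,x,y,w,h,f,q=(.5506,-.2144,.2965)):
    im=np.ascontiguousarray(cv2.resize(s["image"][y:y+h,x:x+w,::-1],None,fx=f,fy=f))
    def dr(P,col):
        u=((proj(s,P)-[x,y]+.5)*f-.5).round().astype(int); cv2.polylines(im,[u],True,col,1)
    sq=np.array([[-25,-25],[25,-25],[25,25],[-25,25]])/1e3
    for z in(0,.068): dr(T(p,np.c_[sq,np.full(4,zb+z)]),(255,0,255))
    a=np.linspace(0,6.28,40);dr(T(p,np.c_[.021*np.cos(a),.021*np.sin(a),np.full(40,zb+.088)]),(255,255,0))
    b=sq*33/25;dr(T(q,np.c_[b,np.full(4,.024)]),(0,255,0))
    for k in(-.072,.072): dr(T(q,np.c_[sq+[0,k],np.full(4,.076)]),(0,255,255))
    cv2.imwrite(name,im)
ov(pickle.load(open("side8.pkl","rb")),"pics/ov8.png",(.5453,-.2095,.2967),.135,180,180,140,180,3.3)
```

```text
(no output)
```

View pics/ov8.png

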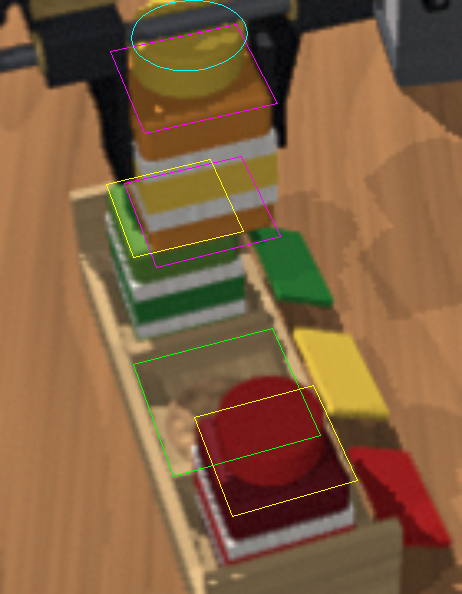

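```bash
python3 -m creep '[[1,0,-0.3,0.2,0],[1,0.5,-0.3,0.2,0],[1,1.5,0,0,0],[1,2,0,0,0],[1,2,0,0,0],[1,1.5,0,0,0],[1,1,0,0,0],[1,0.4,0,0,0],[1,0,0,0,0],[1,0,0,0,0]]'
cat >> h.py <<'E'
def ov(s,name,p,zb,x,y,w,h,f,q=(.5506,-.2144,.2965)):
    im=np.ascontiguousarray(cv2.resize(s["image"][y:y+h,x:x+w,::-1],None,fx=f,fy=f))
    def dr(P,col):
        u=((proj(s,P)-[x,y]+.5)*f-.5).round().astype(int); cv2.polylines(im,[u],True,col,1)
    sq=np.array([[-25,-25],[25,-25],[25,25],[-25,25]])/1e3
    for z in(0,.068): dr(T(p,np.c_[sq,np.full(4,zb+z)]),(255,0,255))
    a=np.linspace(0,6.28,40);dr(T(p,np.c_[.021*np.cos(a),.021*np.sin(a),np.full(40,zb+.088)]),(255,255,0))
    b=sq*33/25;dr(T(q,np.c_[b,np.full(4,.024)]),(0,255,0))
    cv2.imwrite(name,im)
E
python3 - <<'E'
from h import *
from bench import imaging
go([.5506,-.2144,.095],17)
from bench import observe
p=observe()["position"]
s=imaging.snapshot("side");pickle.dump(s,open("side9.pkl","wb"))
ov(s,"pics/ov9.png",(p[0],p[1],.2967),p[2]-.043,190,195,140,180,3.3)
s=imaging.snapshot("top");cv2.imwrite("pics/g9top.png",cv2.resize(s["image"][150:310,280:500,::-1],None,fx=3,fy=3))
E
```

```text
time_s: 14.17
position: [0.5515, -0.2156, 0.0947]
ee_rot: [-0.105, 0.699, 0.104, 0.7]
ft_force: [0.2, 0.2, -2.3]
gripper_width: 0.0498
t 14.17 pos [ 0.5515 -0.2156  0.0947] x [ 0.001 -0.    -1.   ] y [-0.293  0.956 -0.   ] z [0.956 0.293 0.001] F [ 0.24  0.23 -2.25] M [ 0.01 -0.15 -0.02] w 49.8 q [ 0.77  0.44 -0.59  1.69  0.27  1.09  0.4 ]
turn about x: 0.0 or -180.0
shift cm (tool axes): [-0.03  0.14 -0.05] world mm [-0.9  1.2  0.3]
```

View pics/ov9.png

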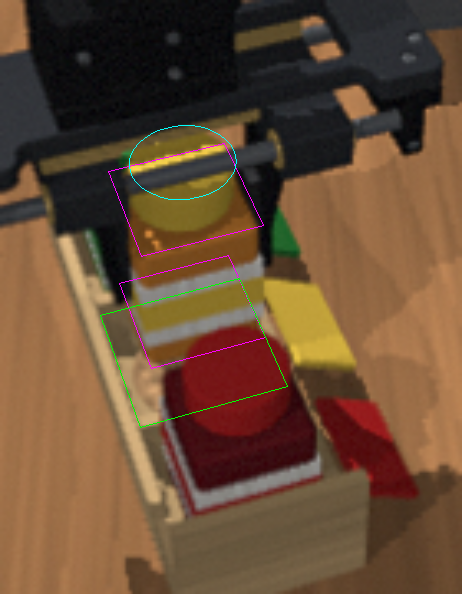

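View pics/g9top.png

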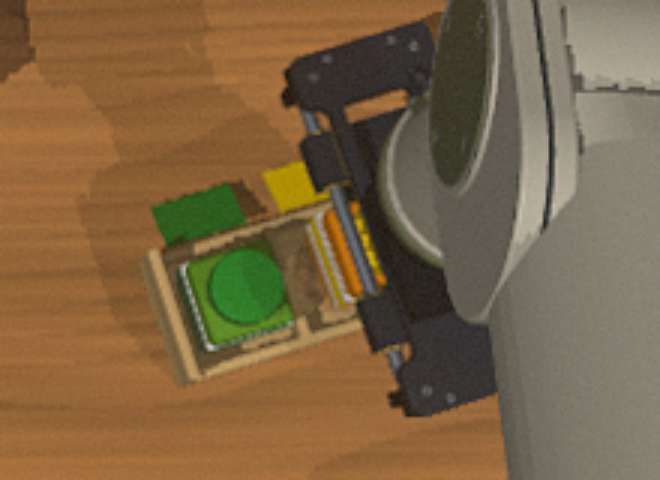

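```bash
python3 -m creep '[[1,0.5,0.1,0,0],[1,0.8,0,0,0],[1,0.8,0,0,0],[1,0.6,0,0,0],[1,0.3,0,0,0],[1,0.2,0,0,0],[1,0,0,0,0],[1,0,0,0,0]]'
python3 -c "
from h import *
go([.5506,-.2144,.052],17)"
```

```text
time_s: 14.93
position: [0.5508, -0.2145, 0.0621]
ee_rot: [-0.105, 0.699, 0.105, 0.699]
ft_force: [-0.5, 0.3, -2.1]
gripper_width: 0.0498
t 14.93 pos [ 0.5508 -0.2145  0.0621] x [ 0. -0. -1.] y [-0.293  0.956 -0.   ] z [0.956 0.293 0.   ] F [-0.5   0.3  -2.14] M [ 0.01 -0.09  0.  ] w 49.8 q [ 0.76  0.48 -0.58  1.71  0.3   1.04  0.38]
turn about x: 0.0 or -180.0
shift cm (tool axes): [ 1.01  0.01 -0.02] world mm [ -0.2   0.1 -10.1]
```

```bash
python3 -m creep '[[1,0.2,0,0,0],[1,0.2,0,0,0],[1,0.1,0,0,0],[1,0.1,0,0,0],[1,0,0,0,0],[1,0,0,0,0]]'
python3 -m creep '[[1,0.1,0,0,0],[1,0,0,0,0],[1,0,0,0,0]]'
```

```text
time_s: 15.43
position: [0.5506, -0.2145, 0.056]
ee_rot: [-0.105, 0.699, 0.105, 0.699]
ft_force: [-0.3, -0.0, -2.5]
gripper_width: 0.05
time_s: 15.68
position: [0.5507, -0.2145, 0.055]
ee_rot: [-0.105, 0.699, 0.105, 0.699]
ft_force: [-0.4, -0.0, -2.7]
gripper_width: 0.0496
```

```bash
for i in 1 2 3; do python3 -m creep '[[1,0.05,0,0,0],[1,0.05,0,0,0],[1,0,0,0,0]]' | grep -E "position|force"; done
```

```text
position: [0.5506, -0.2145, 0.0539]
ft_force: [0.9, 0.6, -2.6]
position: [0.5506, -0.2145, 0.0529]
ft_force: [0.4, -0.1, -3.7]
position: [0.5506, -0.2145, 0.052]
ft_force: [0.4, 0.0, -2.8]
```

```bash
python3 -m creep '[[1,0.05,0,0,0],[1,0.05,0,0,0],[1,0,0,0,0]]' | grep -E "position|force"; python3 -m creep '[[1,0.05,0,0,0],[1,0,0,0,0],[1,0,0,0,0]]' | grep -E "position|force"
```

```text
position: [0.5507, -0.2145, 0.0513]
ft_force: [-1.0, 0.6, 0.9]
position: [0.5507, -0.2145, 0.0512]
ft_force: [-4.3, 0.4, 5.2]
```

The jar touched the floor at the expected height (underside at about 8 mm). I'll release it in stages and retreat upward.

```bash
python3 -m creep '[[1,-0.05,0,0,0],[-0.2,0,0,0,0],[-0.3,0,0,0,0],[-0.5,0,0,0,0],[-0.6,0,0,0,0],[-0.6,0,0,0,0],[-0.6,-0.5,0,0,0],[-0.6,-1.5,0,0,0],[-0.6,-2,0,0,0],[-0.6,-2,0,0,0]]' 6
python3 -m creep '[[-1,-3,0,0,0],[-1,-3,0,0,0],[-1,-3,0,0,0],[-1,-1,0,0,0],[-1,0,0,0,0]]'
python3 - <<'E'
from h import *
from bench import imaging
go()
s=imaging.snapshot("side");cv2.imwrite("pics/ra.png",cv2.resize(s["image"][190:400,150:350,::-1],None,fx=2.8,fy=2.8))
E
```

```text
time_s: 17.77
position: [0.5504, -0.2143, 0.1118]
ee_rot: [-0.105, 0.699, 0.105, 0.699]
ft_force: [0.9, -1.1, 0.7]
gripper_width: 0.0696
time_s: 18.18
position: [0.5522, -0.2147, 0.2146]
ee_rot: [-0.106, 0.698, 0.104, 0.701]
ft_force: [-0.5, 0.2, -0.9]
gripper_width: 0.086
t 18.18 pos [ 0.5522 -0.2147  0.2146] x [ 0.005 -0.002 -1.   ] y [-0.293  0.956 -0.004] z [0.956 0.293 0.004] F [-0.48  0.16 -0.92] M [-0.01 -0.17  0.02] w 86.0 q [ 0.8   0.33 -0.62  1.56  0.2   1.31  0.45]
```

View pics/ra.png

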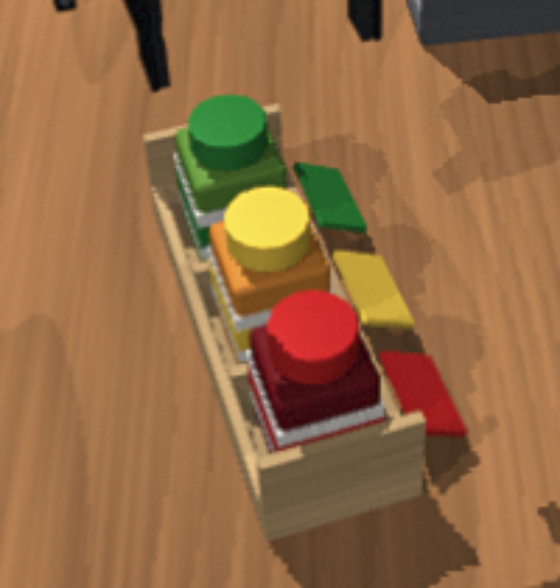

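The side view shows all three jars upright in their bays. I'll move the arm aside for a check from the top camera.

```bash
python3 -m creep '[[-1,-1,1.5,-1,0],[-1,0,3,-1,0],[-1,0,3,-1,0],[-1,0,3,-1,0],[-1,0,3,-1,0],[-1,0,3,-1,0],[-1,0,3,-1,0],[-1,0,3,-1,0],[-1,0,2,0,0],[-1,0,0,0,0]]'
python3 - <<'E'
from h import *
from bench import imaging
s=imaging.snapshot("top");cv2.imwrite("pics/fin_top.png",s["image"][:,:,::-1]);cv2.imwrite("pics/fin_tc.png",cv2.resize(s["image"][180:290,320:480,::-1],None,fx=5,fy=5))
hs=cv2.cvtColor(s["image"],cv2.COLOR_RGB2HSV)
s2=imaging.snapshot("side");cv2.imwrite("pics/fin_side.png",s2["image"][:,:,::-1])
E
```

```text
time_s: 19.07
position: [0.4006, -0.0005, 0.22]
ee_rot: [-0.106, 0.7, 0.106, 0.699]
ft_force: [0.0, -0.5, -0.2]
gripper_width: 0.087
```

View pics/fin_top.png

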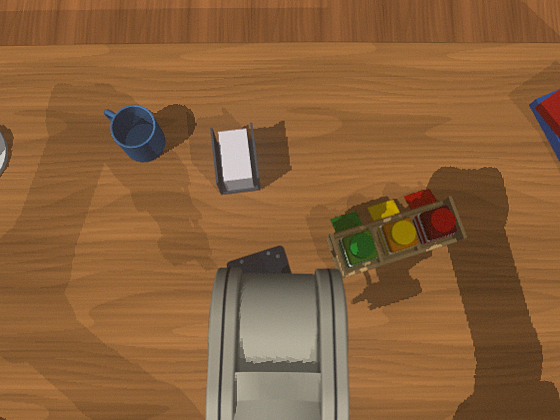

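View pics/fin_tc.png

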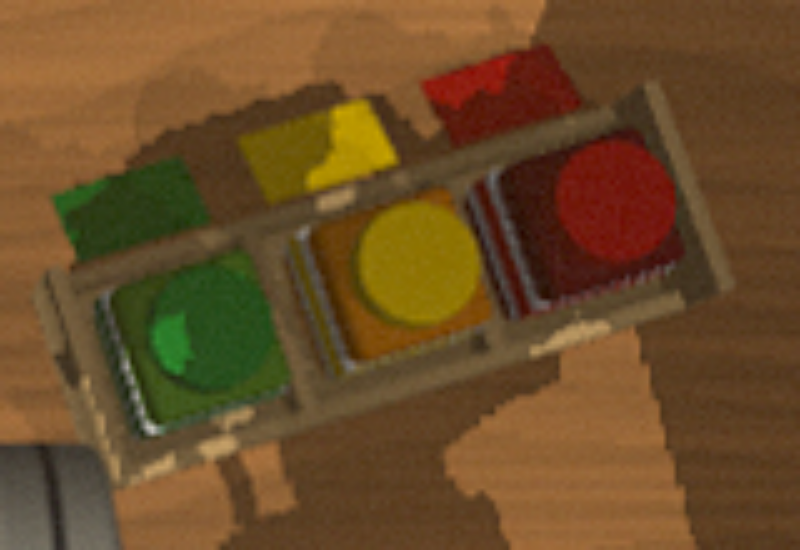

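View pics/fin_side.png

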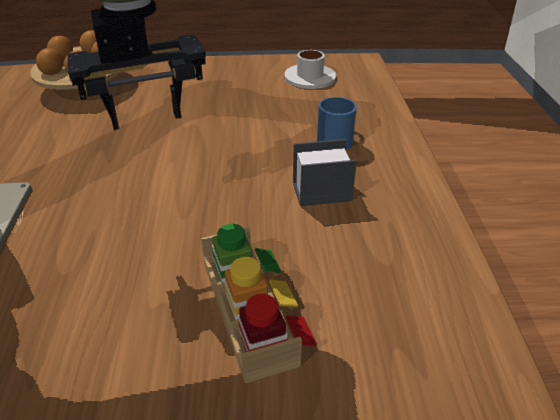

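The honey jar is upright in the yellow bay, with its lid at top-view pixel (403,233). The jam and green jars, the card holder and the mug are at the same pixels as at the start, and the arm is clear. Handing in.

```bash
python3 -c "
from bench import order,observe
print(order.job_done(), observe()['time_s'])"
```

```text
the job is handed in; nothing more can be done
the job is handed in; nothing more can be done
```

The honey jar now stands upright in the yellow-tagged bay, and the job was handed in at about 19 s of the 69 s allowed. The jam jar was already in the red bay, so I left it there.

I pinched the honey jar's lid lightly, pivoted the jar up over its bottom edge and let go of it on the counter. I then took it again by the body, turned it square to the display and lowered it into the yellow bay. It touched the floor at the expected height, with at most about 5 N measured at the wrist, and I opened the fingers in stages.

**Last checks:** both cameras show all three jars upright in the bays that match their lids. The green jar, jam jar, card holder and mug look unmoved, and the robot is clear of everything.

**What disagreed:**
- **Settling on the counter:** when I let go of the jar there, it settled about 30 mm from where the fingers had held its lid. It was probably still leaning slightly at release. It stayed upright, and I measured it again before regrasping.
- **Side camera:** it disagreed with the top camera by 2–4 mm on the standing jar's position, so I used the top camera for the regrasp.
- **Jam jar:** it sits a few millimetres off the centre of its bay, as it did at the start.

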